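# Clamp the vial tray on the shaker and complete its load

## Task

Draw the vial tray gently towards the front of the shaker, all the way until the shaker's spring catch comes up behind the tray's far edge and holds it, without straining the stops. Then stand the loose vial from the bench upright in the empty corner hole of the clamped tray, so that all four corners carry a vial. Leave the other vials alone and do not disturb the glassware and bottles round about.

Things in the scene. Friction and masses are not known exactly. Their poses are not given: they have to be found in the camera images.
- shaker: White laboratory shaker, 235 x 184 mm, fixed on the bench, control panel in front (-x). Origin: on the bench under its middle; x points to its open rear, y left, z up. Its flat platform (310 x 200 mm, top 62 mm above the bench) has 22 mm high side rails that guide the tray with 2 mm play each side and, in front, a blue fence 32 mm high with a sprung buffer bar and two rubber end stops.
- mid_home (a point): Place of the tray's origin, on the platform, when clamped, IF the platform stood in mid-stroke (fixed to the housing). The drive stopped the locked platform, with fence and catch, anywhere up to 15 mm forward or back of that along the shaker's x; this is not measured. From the clamped place the buffer is first touched 4 mm before, and the rubber end stops block the tray 2.5 mm after.
- tray: White vial tray, 116 (x) x 152 (y) mm, walls 32 mm high, 3 mm thick, no handle; insert (top 24 mm above the underside) with 3 x 4 round holes, 36 mm apart. Origin: centre of the underside; axes as the shaker's. About 0.55 kg loaded. Slides with about 3 N; the buffer adds 3 N at first touch, 6 N at the catch, 8 N at the end stops, then it is hard. Pull never above 20 N.
- rim (a point): Middle of the top edge of the tray's far (+x) wall, at its outer face, 32 mm above the platform. The wall is smooth and upright; behind it lie at least 45 mm of free platform, so closed fingers can reach down and hook it there. The other sides are boxed in by rails and fence. At the start it is 30 to 100 mm short of its clamped place.
- catch (a joint): Height in m of the shaker's two brass catch noses above the platform. 0: held down under the tray; 0.007: sprung up. They sit 45 mm left and right of the middle and spring up by themselves once the tray's far edge has passed them towards the front; when the pull is let go, the buffer presses the tray back against them.
- pocket (a point): Centre of the floor of the empty corner hole of the tray, near (-x) and right-hand (-y) corner; the hole is 29 mm wide, its mouth lies 18 mm and the top of the tray walls 26 mm above this point
- vial: The loose amber vial with white screw cap standing on the bench at the right of the shaker: 26.4 mm diameter, 65 mm high, 32 g. The glass body and cap may be gripped up to 54 mm height. Origin: centre of its underside, z up
- vial_a: Like vial, in the tray's far right corner hole; to be left alone
- vial_b: Like vial, in the tray's far left corner hole; to be left alone
- vial_c: Like vial, in the tray's near left corner hole; to be left alone
- beaker: White plastic beaker, 47 mm diameter, 55 mm high, loose on the bench at the right; bystander. Origin: centre of its underside
- flask: Glass conical flask, 64 mm diameter, 104 mm high, loose on the bench at the left; bystander. Origin: centre of its underside
- bottle: White reagent bottle with blue cap, 56 mm diameter, 104 mm high, loose on the bench at the rear right; bystander. Origin: centre of its underside
Things that resemble listed ones, but are neither listed nor needed, are in the scene too. What is shaped like the vial but blue or turquoise is not meant.

How it is judged:
By the outcome, as a careful person would: the job done as asked, in the order asked, and still so for the second after the job is handed in, with the robot touching nothing.
It also fails if it takes over 64 s, if anything falls off the work surface, if the arm or the gripper's body presses on something with over 40 N, if the wrist force passes 120 N, or if a joint passes its speed limit or range.

## Robot

A 6-joint arm with a two-finger parallel gripper is mounted at the origin on a cart in front of the work surface, level with it; the furniture and walls round the work are solid. World frame = base frame: x ahead of the robot, y to its left, z up, the work surface at z = 0. Lengths are in m, angles in rad, forces in N, time in s.
With the tool pointing down it reaches from about 0.3 to 0.85 m from the base axis. Payload 5.4 kg.
Tool frame: the origin (TCP) lies at the very end of the fingers, on their centre line; the grasp point (between the pads) lies 19 mm behind it (bot.pinch_z is the distance from the TCP to the grasp point, in m); z points along the fingers, y is the line along which they close (so a half turn about z gives the same grasp; the last joint's range is limited). The gripper opens to 85 mm and grips with 20 to 120 N. Pads are 22 mm wide; open, the fingers measure 114 mm over their backs; the gripper's body (76 mm by 85 mm) begins 54 mm behind the grasp point. The pads swing forward as they close: fully open they stand 13 mm farther back than shut.
Start: joints at [-1.554, 0.158, 1.597, -0, 1.386, -0.21], TCP at [0.129, -0.56, 0.231] pointing down, gripper open.
Joint ranges: [-2.91, 2.91], [-0.94, 2.29], [0.18, 2.7], [-1.29, 4.43], [0.17, 2.64], [-3, 3]. Speed limits (rad/s): [2.57, 2.57, 3.14, 3.14, 3.14, 3.14].

## Interface

Orientations are given as a 3x3 rotation matrix whose columns are the frame's x, y, z axes.
In Python, from cell import bot, eyes gives the robot as it stands. The module is installed in compiled form; this text tells all that it offers.
- The arm moves only by the tool play_rows, never from a script. Its argument "series" is a list of rows, each a list of 3 entries, a list of its own where there are three numbers: the turn, a rotation vector about the tool's x, y, z in degrees, then the shift along the tool's x, y, z in mm, then the opening in per cent of the stroke, from 0 (shut) to 100 (fully open). In form: [[[rx, ry, rz], [tx, ty, tz], grip], ...]. A call has 1 to 20 rows; each row is the pose to reach, as a shift and turn from the pose commanded when the call began, along the tool's axes at that moment; what a row does not reach only later rows make up. A row lasts 1/8 s, in which the tool goes at most 62.5 mm and 10.7 degrees, less where a joint would pass 70% of its speed; a pose out of reach is approached as far as the arm can. A call with a gripper value outside its range is refused whole. The fingers move at their own pace and stop on an object; the grip force is fixed at half the most. Time passes only in rows, so rows that repeat a pose let the fingers close. It gives the time, the measured TCP pose, the force, the opening and the grip force at its end, in the units of the state.
- bot.sense(): the state, without advancing time (a new reading comes with each control period).
- eyes.camera(name): name is "scene" or "top"; returns the picture (384x512x3 uint8, red, green, blue); there is no depth.
- eyes.camera_params(name): a dict with "mtx" (3x3 intrinsics, pixels), "dist_coeffs" ([k1, k2, p1, p2, k3] as OpenCV has them; the pictures are not rectified), "rvec" (rotation vector, rad) and "tvec" (3), from world to camera coordinates, as OpenCV has them. Camera axes: x right, y down, z forward; pixel columns grow to the right and rows downward; lengths in m; the calibration is good to about 2 mm. A picture is of the moment at which its call begins. camera_params takes no time and is no camera call.
- bot.job_done(): hands the job in; it is judged then, once.
Trained networks look in the newest picture that a camera, given by its name, has taken for a name from the list of things; names that differ only in an ending like _2 or _b are one class to them, and where a whole thing is asked for, a point or a joint stands for the part that bears it (a point fixed in the world has none). Each returns a list of dicts, best first, with "confidence" (0 to 1); they miss things now and then, are a little off and sometimes report something else, mostly with a low value. They report only what shows in the picture. A call takes as long as a camera call. They do not tell look-alikes from the thing itself.
- eyes.search_frame(thing, camera): "uv" ([column, row] in pixels, amid what is visible of it).
- eyes.trace(thing, camera): "pixels" (384x512 bool, what is visible of it) and "uv" ([column, row] in pixels, amid what is visible of it).
The state is a dict: "clock": time; "joint_pos": joint angles; "qvel": joint speeds; "joint_torque": joint torques, N m; "position": TCP position; "ee_rot": TCP orientation; "contact_force": force on the tool from outside, world axes, zero at the start; "moment": the same for the moment, N m; "grip_width": finger opening in m; "grip_force": force on a finger pad.
Only numpy, scipy, OpenCV 4.12 (cv2) and the standard library are available. Lean on these libraries where they do the work, as an engineer would, in place of code of your own. Each camera call takes 0.05 s, during which the arm holds its last target. There are 200 camera calls.

## Working session

There is one attempt and no reset: what is moved stays moved. The work goes in short steps, Python scripts to look and compute and a tool call to move; the robot and the scene stay as the last step left them, time stands still between calls to the robot, and variables do not carry over. Pictures are saved under pics/ and viewed, at most 11 in all, crops included, and the job is handed in when it is done.

Besides the shell and the picture viewer there is one more tool, called after ">>>" as name([rows], argument=value, ...), one row to a line, values as JSON. play_rows: Moves the arm, as the interface text tells. Its arguments: {"type":"object","properties":{"series":{"type":"array"}},"required":["series"]}

```bash
mkdir -p pics
cat > h.py <<'E'
import numpy as np, cv2
from cell import bot, eyes
def P(n):
    p=eyes.camera_params(n); return [np.array(p[k],float) for k in("mtx","dist_coeffs","rvec","tvec")]
def ray(n,uv):
    K,d,r,t=P(n); R=cv2.Rodrigues(r)[0]
    q=cv2.undistortPoints(np.array([[uv]],float),K,d)[0,0]
    return -R.T@t.ravel(), R.T@np.array([q[0],q[1],1])
def at(n,uv,z):
    c,v=ray(n,uv); return c+v*(z-c[2])/v[2]
def px(n,X):
    K,d,r,t=P(n); return cv2.projectPoints(np.array(X,float).reshape(-1,3),r,t,K,d)[0][:,0]
E
python3 - <<'E'
from h import *
np.set_printoptions(precision=4,suppress=True)
ims=[]
for n in("scene","top"):
    im=eyes.camera(n); cv2.imwrite(f"pics/{n}0.png",im[:,:,::-1]); 
    print(n,ray(n,(256,192)))
    for th in("vial","tray","rim","pocket","shaker","catch","beaker","flask","bottle"):
        for o in eyes.search_frame(th,n)[:6]: print(th,np.array(o["uv"]),round(o["confidence"],2),at(n,o["uv"],0.03))
s=bot.sense();print(s["clock"],s["position"],s["ee_rot"])
E
```

```text
scene (array([ 0.1086, -0.5336,  0.8079]), array([ 0.4433,  0.5518, -0.7064]))
vial [297.5 295.8] 0.88 [ 0.4723 -0.2167  0.03  ]
vial [282.1 323.5] 0.86 [ 0.4065 -0.2432  0.03  ]
vial [257.7 293.4] 0.8 [ 0.4119 -0.1604  0.03  ]
vial [268.3 173.4] 0.73 [0.6671 0.1083 0.03  ]
vial [239.6 152.8] 0.66 [0.6596 0.2256 0.03  ]
vial [215.5 167.1] 0.47 [0.5716 0.2188 0.03  ]
tray [240.3 176.4] 0.84 [0.6014 0.1464 0.03  ]
rim [243.  180.4] 0.64 [0.5975 0.1296 0.03  ]
rim [234.1 197.9] 0.33 [0.5404 0.0927 0.03  ]
pocket [242.7 180.1] 0.63 [0.5976 0.131  0.03  ]
shaker [233.  199.9] 0.8 [0.534  0.0888 0.03  ]
beaker [323.4 271.8] 0.66 [ 0.5563 -0.2085  0.03  ]
beaker [194.7 158.4] 0.45 [0.5476 0.2854 0.03  ]
flask [192.1 157.7] 0.64 [0.5436 0.2925 0.03  ]
flask [246.4 180.4] 0.29 [0.6045 0.1239 0.03  ]
bottle [367.4 237.4] 0.87 [ 0.7037 -0.2052  0.03  ]
top (array([0.3929, 0.0352, 1.0907]), array([ 0.1803, -0.0225, -0.9834]))
vial [205.  206.5] 0.65 [0.5431 0.1613 0.03  ]
vial [242.8 178.7] 0.55 [0.6277 0.0505 0.03  ]
vial [204. 181.] 0.48 [0.6199 0.1663 0.03  ]
vial [342.4 253.1] 0.46 [ 0.4068 -0.2424  0.03  ]
vial [314.  250.6] 0.46 [ 0.4145 -0.1585  0.03  ]
vial [333.  230.5] 0.41 [ 0.473  -0.2166  0.03  ]
rim [205.  181.7] 0.63 [0.6178 0.1633 0.03  ]
rim [228.1 197.4] 0.59 [0.5707 0.0936 0.03  ]
pocket [227.7 193.2] 0.94 [0.5833 0.095  0.03  ]
shaker [227.6 218.9] 0.74 [0.5067 0.0941 0.03  ]
beaker [334.6 202.6] 0.68 [ 0.5564 -0.2244  0.03  ]
beaker [225.2 215.3] 0.57 [0.5173 0.1013 0.03  ]
beaker [243.7 178.1] 0.44 [0.6295 0.0478 0.03  ]
flask [165.5 207.7] 0.83 [0.5389 0.2778 0.03  ]
bottle [329.  154.1] 0.95 [ 0.7068 -0.213   0.03  ]
1.0 [ 0.1293 -0.5603  0.2313] [[ 0.9744  0.2249  0.    ]
 [ 0.2249 -0.9744 -0.    ]
 [ 0.      0.0001 -1.    ]]
```

View pics/scene0.png

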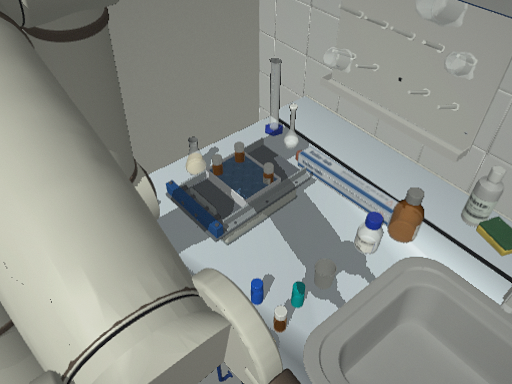

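View pics/top0.png

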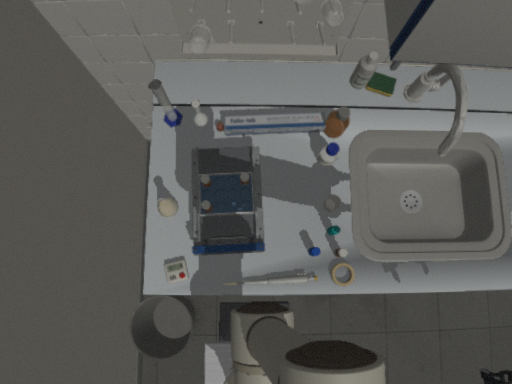

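Candidates for the loose vial (scene / top pixels) are:
- amber with white cap: (282,323) / (342,253)
- blue: (258,293) / (314,251)
- turquoise: (297,296) / (333,230)
- amber vials in the tray: left alone

I choose the amber one with the white cap, at about (0.407, -0.243). Next I check it and the shaker in close crops.

Run:
```python
from h import *
s=cv2.imread("pics/scene0.png");t=cv2.imread("pics/top0.png")
f=lambda im,x,y,w,h,k:cv2.resize(im[y:y+h,x:x+w],None,fx=k,fy=k,interpolation=cv2.INTER_CUBIC)
c=np.zeros((600,800,3),np.uint8)
c[:,:475]=f(t,180,140,95,120,5); c[:300,475:]=f(s,245,275,65,60,5); c[300:,475:]=f(t,305,215,65,60,5)
cv2.imwrite("pics/crop1.png",c)
cv2.imwrite("pics/crop2.png",f(s,160,130,158,118,5))
```

```text
(no output)
```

View pics/crop1.png

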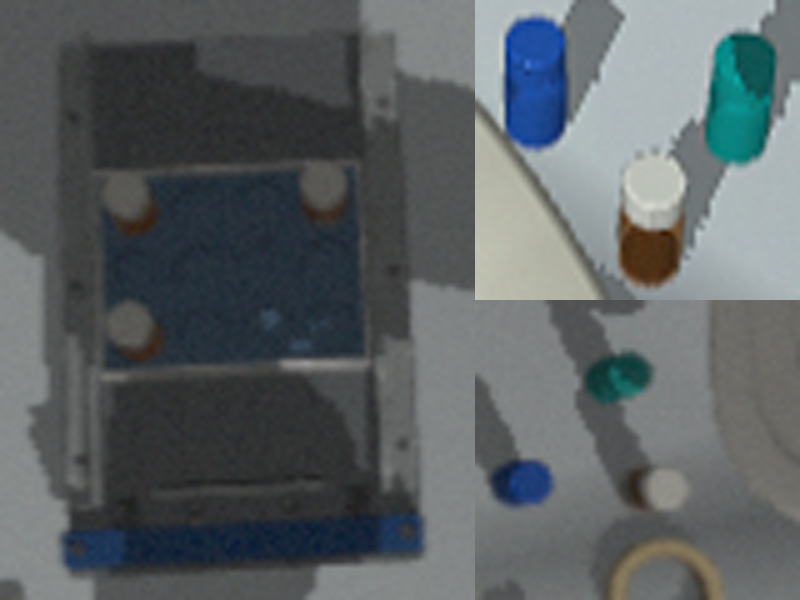

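View pics/crop2.png

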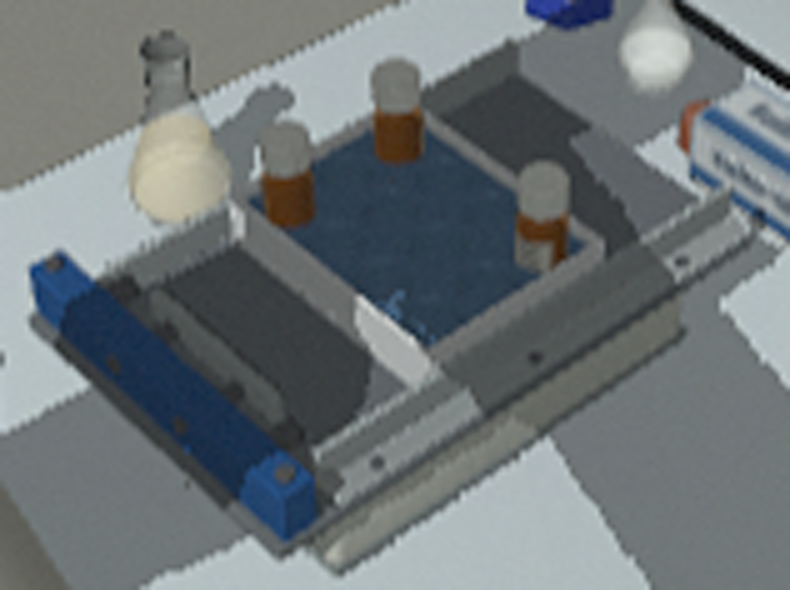

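Run:
```python
from h import *
np.set_printoptions(precision=4,suppress=True)
T=lambda u,v:(180+u/5-.4,140+v/5-.4); S=lambda u,v:(160+u/5-.4,130+v/5-.4)
for k,u in dict(FL=(95,171),FR=(358,160),NR=(368,370),NL=(99,380),fenL=(63,570),fenR=(422,553),fenLi=(66,535),fenRi=(420,517)).items(): print("top",k,at("top",T(*u),.094))
for k,u in dict(FL=(427,110),FR=(605,240),NR=(432,375),NL=(237,205),fenR=(283,540),fenL=(32,268)).items(): print("sc",k,at("scene",S(*u),.094))
# vials caps z=.062+6?+65 ; floor at z=.062+.006
for k,u in dict(b=(126,190),a=(323,181),c=(131,322)).items(): print("top cap",k,at("top",T(*u),.133))
for k,u in dict(b=(397,72),a=(545,178),c=(287,138)).items(): print("sc cap",k,at("scene",S(*u),.133))
print("vial", at("top",(305+(663-475)/5-.4,215+(487-300)/5-.4),.065), at("scene",(245+(655-475)/5-.4,275+172/5-.4),.065))
# rails far ends top z=.084
for u in((60,40),(395,35)): print("rail",at("top",T(*u),.084))
```

```text
top FL [0.6269 0.1742 0.094 ]
top FR [0.6342 0.026  0.094 ]
top NR [0.5148 0.0201 0.094 ]
top NL [0.5086 0.1685 0.094 ]
top fenL [0.4048 0.1853 0.094 ]
top fenR [ 0.4145 -0.0096  0.094 ]
top fenLi [0.4237 0.1842 0.094 ]
top fenRi [ 0.434  -0.0086  0.094 ]
sc FL [0.6282 0.1581 0.094 ]
sc FR [0.6346 0.0249 0.094 ]
sc NR [0.5132 0.0067 0.094 ]
sc NL [0.5096 0.1595 0.094 ]
sc fenR [ 0.4041 -0.0295  0.094 ]
sc fenL [0.4072 0.1844 0.094 ]
top cap b [0.6073 0.1517 0.133 ]
top cap a [0.6129 0.0453 0.133 ]
top cap c [0.5353 0.1471 0.133 ]
sc cap b [0.6064 0.1534 0.133 ]
sc cap a [0.6123 0.0449 0.133 ]
sc cap c [0.534  0.1465 0.133 ]
vial [ 0.4094 -0.2328  0.065 ] [ 0.4108 -0.2317  0.065 ]
rail [0.7068 0.1983 0.084 ]
rail [0.7112 0.0048 0.084 ]
```

The vial choice is confirmed: amber body, white cap, at about (0.410, -0.232). Both cameras agree on the tray, with its origin at about (0.574, 0.096), yaw about 3.2° and rim at about (0.632, 0.099). The cap spacings of 107 and 72 mm fit the given hole grid.

```bash
cat >> h.py <<'E'
def go(p,yaw):
    s=bot.sense(); R=np.array(s["ee_rot"]); c,d=np.cos(np.radians(yaw)),np.sin(np.radians(yaw))
    G=np.array([[c,d,0],[d,-c,0],[0,0,-1]])
    print("turn",np.round(np.degrees(cv2.Rodrigues(R.T@G)[0].ravel()),1),"shift mm",np.round(R.T@(np.array(p)-s["position"])*1e3,1))
E
python3 - <<'E'
from h import *
go((.657,.101,.20),3.2)
print(at("top",(180+240/5,140+488/5),.085))
E
```

```text
turn [ 0.  -0.   9.8] shift mm [ 662.9 -525.7   31.3]
[0.44903027 0.08926467 0.085     ]
```

>>> play_rows([
  [[0,0,9.8],[663,-526,0],0],
  [[0,0,9.8],[663,-526,0],0],
  [[0,0,9.8],[663,-526,0],0],
  [[0,0,9.8],[663,-526,0],0],
  [[0,0,9.8],[663,-526,0],0],
  [[0,0,9.8],[663,-526,0],0],
  [[0,0,9.8],[663,-526,0],0],
  [[0,0,9.8],[663,-526,0],0],
  [[0,0,9.8],[663,-526,0],0],
  [[0,0,9.8],[663,-526,0],0],
  [[0,0,9.8],[663,-526,0],0],
  [[0,0,9.8],[663,-526,0],0],
  [[0,0,9.8],[663,-526,0],0],
  [[0,0,9.8],[663,-526,0],0],
  [[0,0,9.8],[663,-526,0],0],
  [[0,0,9.8],[663,-526,0],0],
  [[0,0,9.8],[663,-526,0],0],
  [[0,0,9.8],[663,-526,0],0],
])

```text
clock: 3.25
position: [0.6568, 0.1004, 0.2316]
ee_rot: [[0.999, 0.054, 0.0], [0.054, -0.999, -0.0], [0.0, 0.0, -1.0]]
contact_force: [0.2, 0.9, -1.0]
grip_width: -0.0002
grip_force: 0.0
```

Run:
```python
from h import *
go((.657,.101,.077),3.2)
```

```text
turn [ 0.  -0.  -0.1] shift mm [  0.2  -0.6 154.6]
```

>>> play_rows([
  [[0,0,0],[0,-1,60],0],
  [[0,0,0],[0,-1,110],0],
  [[0,0,0],[0,-1,125],0],
  [[0,0,0],[0,-1,140],0],
  [[0,0,0],[0,-1,154],0],
  [[0,0,0],[0,-1,154],0],
])

```text
clock: 4.0
position: [0.6569, 0.1023, 0.0771]
ee_rot: [[0.998, 0.056, -0.0], [0.056, -0.998, 0.0], [-0.0, -0.0, -1.0]]
contact_force: [-0.1, 0.2, 0.7]
grip_width: 0.0003
grip_force: 0.0
```

Run:
```python
from h import *
f=lambda im,x,y,w,h,k:cv2.resize(im[y:y+h,x:x+w],None,fx=k,fy=k,interpolation=cv2.INTER_CUBIC)
c=np.zeros((600,800,3),np.uint8)
c[:,:400]=f(eyes.camera("top"),180,140,100,150,4)[:600,:,::-1]
c[:,400:]=f(eyes.camera("scene"),190,100,100,150,4)[:,:,::-1]
cv2.imwrite("pics/c3.png",c)
```

```text
(no output)
```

View pics/c3.png

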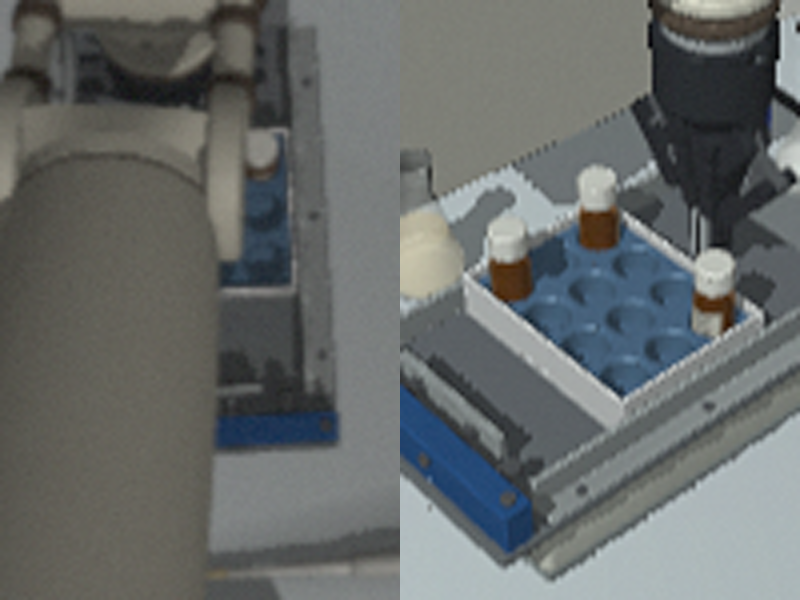

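The picture shows the closed fingers, at right panel (700,240), just behind the tray's far wall. I start the gentle pull.

>>> play_rows([
  [[0,0,0],[-3,0,0],0],
  [[0,0,0],[-6,0,0],0],
  [[0,0,0],[-9,0,0],0],
  [[0,0,0],[-11,0,0],0],
  [[0,0,0],[-13,0,0],0],
  [[0,0,0],[-15,0,0],0],
  [[0,0,0],[-17,0,0],0],
  [[0,0,0],[-19,0,0],0],
  [[0,0,0],[-22,0,0],0],
  [[0,0,0],[-25,0,0],0],
  [[0,0,0],[-28,0,0],0],
  [[0,0,0],[-31,0,0],0],
  [[0,0,0],[-34,0,0],0],
  [[0,0,0],[-37,0,0],0],
  [[0,0,0],[-40,0,0],0],
])

```text
clock: 5.98
position: [0.6169, 0.1001, 0.0774]
ee_rot: [[0.998, 0.056, 0.0], [0.056, -0.998, -0.0], [0.0, 0.0, -1.0]]
contact_force: [3.3, -0.6, -0.8]
grip_width: 0.0001
grip_force: 1.3
```

>>> play_rows([
  [[0,0,0],[-3,0,0],0],
  [[0,0,0],[-6,0,0],0],
  [[0,0,0],[-9,0,0],0],
  [[0,0,0],[-12,0,0],0],
  [[0,0,0],[-15,0,0],0],
  [[0,0,0],[-18,0,0],0],
  [[0,0,0],[-20,0,0],0],
  [[0,0,0],[-22,0,0],0],
  [[0,0,0],[-24,0,0],0],
  [[0,0,0],[-25,0,0],0],
])

```text
clock: 7.22
position: [0.592, 0.0987, 0.0774]
ee_rot: [[0.998, 0.056, 0.0], [0.056, -0.998, -0.0], [0.0, 0.0, -1.0]]
contact_force: [3.9, -0.0, 0.9]
grip_width: -0.0
grip_force: 1.5
```

Run:
```python
from h import *
f=lambda im,x,y,w,h,k:cv2.resize(im[y:y+h,x:x+w],None,fx=k,fy=k,interpolation=cv2.INTER_CUBIC)
c=np.zeros((600,800,3),np.uint8)
c=f(eyes.camera("scene"),175,130,130,100,6)[:,:,::-1]
cv2.imwrite("pics/c4.png",c)
```

```text
(no output)
```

View pics/c4.png

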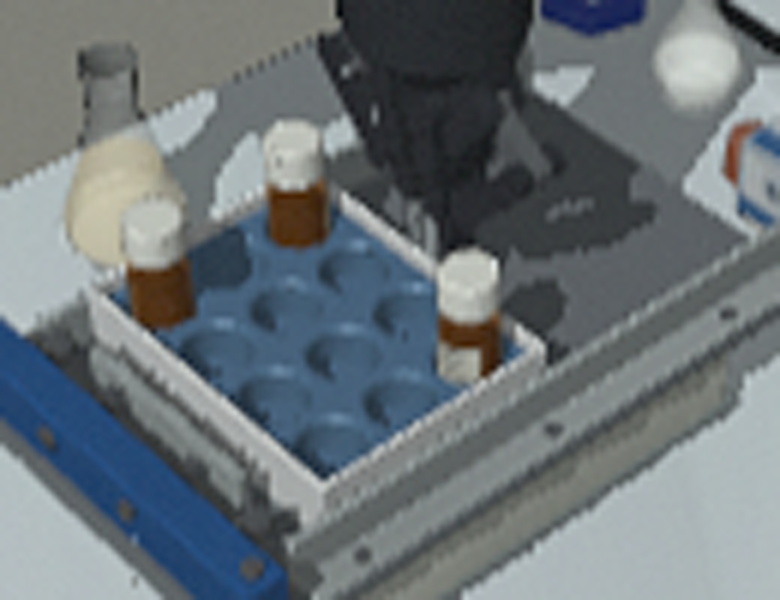

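The tray's near wall, at (210,395), is about 10 mm short of the buffer bar at (170,410). I continue in small steps and watch the force.

>>> play_rows([
  [[0,0,0],[-1.5,0,0],0],
  [[0,0,0],[-3,0,0],0],
  [[0,0,0],[-4,0,0],0],
  [[0,0,0],[-5,0,0],0],
  [[0,0,0],[-6,0,0],0],
])

```text
clock: 7.9
position: [0.5861, 0.0984, 0.0774]
ee_rot: [[0.998, 0.056, 0.0], [0.056, -0.998, 0.0], [0.0, -0.0, -1.0]]
contact_force: [2.8, 0.7, 0.5]
grip_width: -0.0
grip_force: 1.6
```

>>> play_rows([
  [[0,0,0],[-1,0,0],0],
  [[0,0,0],[-2,0,0],0],
  [[0,0,0],[-2,0,0],0],
])

```text
clock: 8.28
position: [0.584, 0.0983, 0.0774]
ee_rot: [[0.998, 0.056, -0.0], [0.056, -0.998, -0.0], [-0.0, 0.0, -1.0]]
contact_force: [2.6, -0.3, 1.3]
grip_width: 0.0
grip_force: 1.3
```

>>> play_rows([
  [[0,0,0],[-1,0,0],0],
  [[0,0,0],[-2,0,0],0],
  [[0,0,0],[-2,0,0],0],
])

```text
clock: 8.65
position: [0.582, 0.0981, 0.0773]
ee_rot: [[0.998, 0.056, -0.0], [0.056, -0.998, -0.0], [-0.0, 0.0, -1.0]]
contact_force: [3.6, 0.1, 2.2]
grip_width: -0.0005
grip_force: 1.5
```

>>> play_rows([
  [[0,0,0],[-1,0,0],0],
  [[0,0,0],[-2,0,0],0],
])

```text
clock: 8.9
position: [0.5805, 0.098, 0.0774]
ee_rot: [[0.998, 0.056, 0.001], [0.056, -0.998, -0.0], [0.001, 0.0, -1.0]]
contact_force: [4.5, 0.5, -0.2]
grip_width: 0.0003
grip_force: 2.8
```

>>> play_rows([
  [[0,0,0],[-1,0,0],0],
  [[0,0,0],[-2,0,0],0],
])

```text
clock: 9.15
position: [0.5791, 0.0977, 0.0777]
ee_rot: [[0.998, 0.056, 0.003], [0.056, -0.998, -0.0], [0.003, 0.0, -1.0]]
contact_force: [6.8, -0.5, -1.8]
grip_width: 0.0002
grip_force: 3.3
```

>>> play_rows([
  [[0,0,0],[-1,0,0],0],
])

```text
clock: 9.28
position: [0.5783, 0.0977, 0.0777]
ee_rot: [[0.998, 0.056, 0.003], [0.056, -0.998, -0.0], [0.003, 0.0, -1.0]]
contact_force: [7.0, -0.2, -1.1]
grip_width: -0.0003
grip_force: 3.6
```

>>> play_rows([
  [[0,0,0],[-1,0,0],0],
])

```text
clock: 9.4
position: [0.5775, 0.0976, 0.0778]
ee_rot: [[0.998, 0.056, 0.004], [0.056, -0.998, -0.0], [0.004, 0.0, -1.0]]
contact_force: [7.9, -0.3, -0.5]
grip_width: 0.0001
grip_force: 3.8
```

>>> play_rows([
  [[0,0,0],[-1,0,0],0],
])

```text
clock: 9.52
position: [0.5768, 0.0976, 0.078]
ee_rot: [[0.998, 0.055, 0.004], [0.055, -0.998, -0.0], [0.004, 0.0, -1.0]]
contact_force: [8.0, 0.4, -0.5]
grip_width: 0.0004
grip_force: 4.1
```

>>> play_rows([
  [[0,0,0],[-1,0,0],0],
])

```text
clock: 9.65
position: [0.5756, 0.0975, 0.0778]
ee_rot: [[0.998, 0.055, 0.004], [0.055, -0.998, -0.0], [0.004, 0.0, -1.0]]
contact_force: [7.9, -0.3, -2.7]
grip_width: 0.0003
grip_force: 4.0
```

>>> play_rows([
  [[0,0,0],[-0.7,0,0],0],
  [[0,0,0],[-0.7,0,0],0],
])

```text
clock: 9.9
position: [0.5748, 0.0975, 0.0776]
ee_rot: [[0.998, 0.055, 0.004], [0.055, -0.998, -0.0], [0.004, 0.0, -1.0]]
contact_force: [8.3, 0.3, -2.8]
grip_width: 0.0001
grip_force: 4.2
```

>>> play_rows([
  [[0,0,0],[-0.5,0,0],0],
  [[0,0,0],[-0.5,0,0],0],
])

```text
clock: 10.15
position: [0.5745, 0.0975, 0.0776]
ee_rot: [[0.998, 0.055, 0.004], [0.055, -0.998, -0.0], [0.004, 0.0, -1.0]]
contact_force: [8.7, 0.5, -2.7]
grip_width: 0.0001
grip_force: 4.4
```

>>> play_rows([
  [[0,0,0],[1,0,0],0],
  [[0,0,0],[2,0,0],0],
  [[0,0,0],[2,0,0],0],
])

```text
clock: 10.52
position: [0.575, 0.0975, 0.0773]
ee_rot: [[0.998, 0.056, 0.0], [0.056, -0.998, -0.0], [0.0, 0.0, -1.0]]
contact_force: [3.0, -1.7, 0.7]
grip_width: 0.0
grip_force: 1.8
```

>>> play_rows([
  [[0,0,0],[1,0,0],0],
  [[0,0,0],[1,0,0],0],
])

```text
clock: 10.78
position: [0.5758, 0.0977, 0.0772]
ee_rot: [[0.998, 0.056, -0.0], [0.056, -0.998, -0.0], [-0.0, 0.0, -1.0]]
contact_force: [2.9, -1.3, 1.3]
grip_width: -0.0002
grip_force: 1.4
```

>>> play_rows([
  [[0,0,0],[0.7,0,0],0],
  [[0,0,0],[0.7,0,0],0],
])

```text
clock: 11.02
position: [0.5764, 0.0979, 0.0771]
ee_rot: [[0.998, 0.056, -0.001], [0.056, -0.998, 0.0], [-0.001, -0.0, -1.0]]
contact_force: [3.2, -1.1, 0.2]
grip_width: 0.0005
grip_force: 1.1
```

>>> play_rows([
  [[0,0,0],[1,0,0],0],
  [[0,0,0],[1,0,0],0],
])

```text
clock: 11.28
position: [0.5766, 0.0982, 0.0766]
ee_rot: [[0.998, 0.056, -0.002], [0.056, -0.998, 0.0], [-0.002, -0.001, -1.0]]
contact_force: [-0.2, -0.2, 0.1]
grip_width: -0.0002
grip_force: 0.0
```

>>> play_rows([
  [[0,0,0],[1,0,0],0],
  [[0,0,0],[1,0,0],0],
])

```text
clock: 11.52
position: [0.5784, 0.0981, 0.0772]
ee_rot: [[0.998, 0.056, -0.0], [0.056, -0.998, 0.0], [-0.0, -0.0, -1.0]]
contact_force: [0.4, 0.1, 0.0]
grip_width: -0.0
grip_force: 0.0
```

The back-off force fell abruptly from 3 N to 0, so the catch holds. I retreat up and over to the vial.

>>> play_rows([
  [[0,0,0],[6,0,0],0],
  [[0,0,0],[12,0,0],0],
  [[0,0,0],[14,0,-50],0],
  [[0,0,0],[14,0,-100],0],
  [[0,0,0],[14,0,-130],0],
  [[0,0,0],[14,0,-130],0],
])

```text
clock: 12.28
position: [0.5949, 0.0987, 0.2108]
ee_rot: [[0.998, 0.056, 0.007], [0.056, -0.998, -0.0], [0.007, 0.001, -1.0]]
contact_force: [0.1, 0.5, -0.2]
grip_width: 0.0001
grip_force: 0.0
```

Run:
```python
from h import *
go((.410,-.232,.207),0)
```

```text
turn [ 0.  -0.4  3.2] shift mm [-203.1  319.9    2.6]
```

>>> play_rows([
  [[0,0,3.2],[-203,320,0],40],
  [[0,0,3.2],[-203,320,0],40],
  [[0,0,3.2],[-203,320,0],40],
  [[0,0,3.2],[-203,320,0],40],
  [[0,0,3.2],[-203,320,0],40],
  [[0,0,3.2],[-203,320,0],40],
  [[0,0,3.2],[-203,320,0],40],
  [[0,0,3.2],[-203,320,0],40],
  [[0,0,3.2],[-203,320,0],40],
])

```text
clock: 13.4
position: [0.4082, -0.2307, 0.2066]
ee_rot: [[1.0, 0.002, -0.001], [0.002, -1.0, 0.001], [-0.001, -0.001, -1.0]]
contact_force: [0.7, 0.0, -0.2]
grip_width: 0.034
grip_force: 0.0
```

Run:
```python
from h import *
np.set_printoptions(precision=4,suppress=True)
s=bot.sense();print(s["position"],s["grip_width"]); go((.410,-.232,.028),0)
f=lambda im,x,y,w,h,k:cv2.resize(im[y:y+h,x:x+w],None,fx=k,fy=k,interpolation=cv2.INTER_CUBIC)
t=eyes.camera("top");c=np.zeros((600,800,3),np.uint8)
c[:,:400]=f(t,180,150,80,120,5)[:,:,::-1]; 
for o in eyes.trace("vial","top")[:6]: print(o["uv"],o["confidence"],o["pixels"].sum())
c[:,400:]=f(eyes.camera("scene"),225,235,80,120,5)[:,:,::-1]
cv2.imwrite("pics/c5.png",c)
```

```text
[ 0.4082 -0.2307  0.2066] 0.03399569991491011
turn [-0.1  0.   0.1] shift mm [  2.    1.6 178.6]
[339.9, 252.2] 0.61 37
[207.9, 203.5] 0.5 80
[229.1, 218.5] 0.39 2063
```

View pics/c5.png

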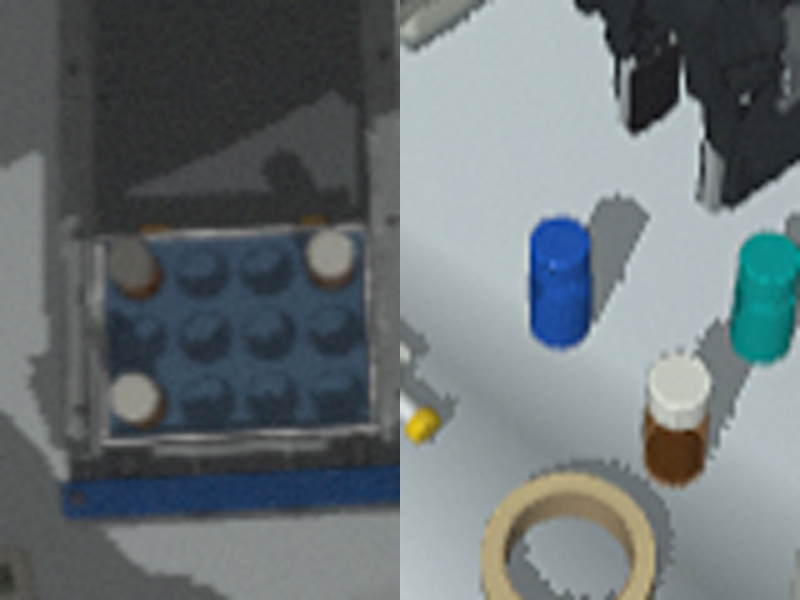

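The left panel shows the brass noses up behind the tray's far wall at (155,230) and (313,220), so the tray is clamped. I go down on the vial and compute the pocket position.

>>> play_rows([
  [[0,0,0],[2,1.5,60],40],
  [[0,0,0],[2,1.5,110],40],
  [[0,0,0],[2,1.5,130],40],
  [[0,0,0],[2,1.5,150],40],
  [[0,0,0],[2,1.5,165],40],
  [[0,0,0],[2,1.5,178],40],
  [[0,0,0],[2,1.5,178],40],
])

```text
clock: 14.42
position: [0.4093, -0.233, 0.0285]
ee_rot: [[1.0, 0.0, -0.001], [0.0, -1.0, 0.001], [-0.001, -0.001, -1.0]]
contact_force: [0.0, -1.1, -0.0]
grip_width: 0.0344
grip_force: 0.0
```

Run:
```python
from h import *
np.set_printoptions(precision=4,suppress=True)
T=lambda u,v:(180+u/5-.4,150+v/5-.4)
a,b,c=[at("top",T(*u),.133) for u in((330,252),(133,262),(134,397))]
print(a,b,c)
for yaw in(3.2,):
    q=np.radians(yaw);X=np.array([np.cos(q),np.sin(q)]);Y=np.array([-X[1],X[0]])
    print("from c",c[:2]-.108*Y,"from a",a[:2]-.072*X,"para",a[:2]+c[:2]-b[:2])
    print("from rim",np.array([.5766,.0982])-.069*X-.036*X-.054*Y)
for u in((105,240),(360,226),(370,428),(100,440)): print(at("top",T(*u),.094))
# hole centre (mouth, z .086)
print("hole",at("top",T(335,395),.084))
f=lambda im,x,y,w,h,k:cv2.resize(im[y:y+h,x:x+w],None,fx=k,fy=k,interpolation=cv2.INTER_CUBIC)
cv2.imwrite("pics/c6.png",f(eyes.camera("scene"),225,235,80,100,6)[:,:,::-1])
```

```text
[0.5466 0.0411 0.133 ] [0.5407 0.1461 0.133 ] [0.4687 0.1439 0.133 ]
from c [0.4747 0.036 ] from a [0.4747 0.037 ] para [0.4746 0.0388]
from rim [0.4748 0.0384]
[0.559  0.1666 0.094 ]
[0.5676 0.0246 0.094 ]
[0.4553 0.0188 0.094 ]
[0.4482 0.1663 0.094 ]
hole [0.4741 0.0381 0.084 ]
```

View pics/c6.png

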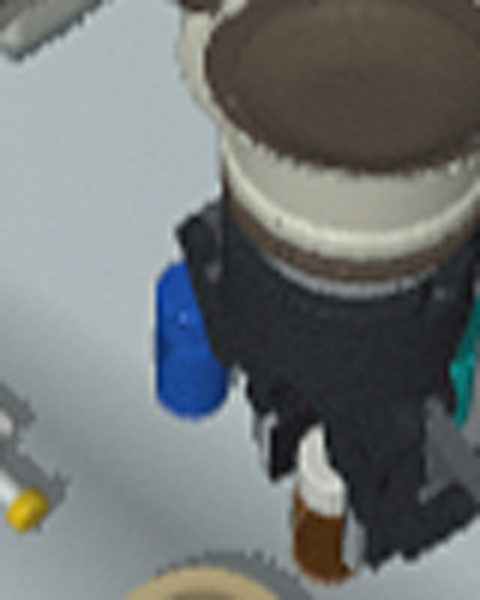

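The vial stands between the fingers at (325,500), and the pocket is at about (0.4747, 0.0375). I close the gripper and lift slightly.

>>> play_rows([
  [[0,0,0],[0,0,0],0],
  [[0,0,0],[0,0,0],0],
  [[0,0,0],[0,0,0],0],
  [[0,0,0],[0,0,0],0],
  [[0,0,0],[0,0,0],0],
  [[0,0,0],[0,0,0],0],
])

```text
clock: 15.22
position: [0.4102, -0.2341, 0.0299]
ee_rot: [[1.0, -0.0, 0.001], [-0.0, -1.0, -0.001], [0.001, 0.001, -1.0]]
contact_force: [0.4, -0.0, 5.8]
grip_width: 0.0245
grip_force: 59.1
```

>>> play_rows([
  [[0,0,0],[0,0,-40],0],
  [[0,0,0],[0,0,-90],0],
  [[0,0,0],[0,0,-140],0],
  [[0,0,0],[0,0,-150],0],
  [[0,0,0],[0,0,-150],0],
])

```text
clock: 15.85
position: [0.4096, -0.2335, 0.179]
ee_rot: [[1.0, -0.0, -0.0], [-0.0, -1.0, 0.0], [-0.0, -0.0, -1.0]]
contact_force: [-0.4, 0.8, -1.1]
grip_width: 0.0246
grip_force: 59.0
```

Run:
```python
from h import *
go((.4747,.0375,.178),3.2); go((.4747,.0375,.178),-86.8)
```

```text
turn [-0.   0.  -3.2] shift mm [  65.1 -271.     1. ]
turn [ 0.   0.  86.8] shift mm [  65.1 -271.     1. ]
```

>>> play_rows([
  [[0,0,-3.2],[20,-50,0],0],
  [[0,0,-3.2],[40,-110,0],0],
  [[0,0,-3.2],[55,-170,0],0],
  [[0,0,-3.2],[65,-225,0],0],
  [[0,0,-3.2],[65,-260,0],0],
  [[0,0,-3.2],[65,-271,0],0],
  [[0,0,-3.2],[65,-271,0],0],
  [[0,0,-3.2],[65,-271,30],0],
  [[0,0,-3.2],[65,-271,30],0],
  [[0,0,-3.2],[65,-271,30],0],
])

```text
clock: 17.1
position: [0.475, 0.0365, 0.1498]
ee_rot: [[0.999, 0.054, 0.0], [0.054, -0.999, -0.0], [0.0, 0.0, -1.0]]
contact_force: [0.8, 0.5, 0.7]
grip_width: 0.0245
grip_force: 59.1
```

Run:
```python
from h import *
go((.4747,.0375,.1),3.2)
f=lambda im,x,y,w,h,k:cv2.resize(im[y:y+h,x:x+w],None,fx=k,fy=k,interpolation=cv2.INTER_CUBIC)
im=eyes.camera("scene"); cv2.imwrite("pics/full7.png",im[:,:,::-1])
q=px("scene",[[.4747,.0375,.113],[.4747,.0375,.086],[.4747,.0375,.178]]); print(q)
x,y=(q[1]-[50,50]).astype(int); print(x,y)
cv2.imwrite("pics/c7.png",f(im,x,y,100,75,8)[:,:,::-1])
```

```text
turn [ 0.  -0.  -0.1] shift mm [-0.3 -1.1 49.8]
[[224.0605725  198.96553215]
 [224.71632882 207.11239644]
 [222.36801646 177.96088693]]
174 157
```

View pics/c7.png

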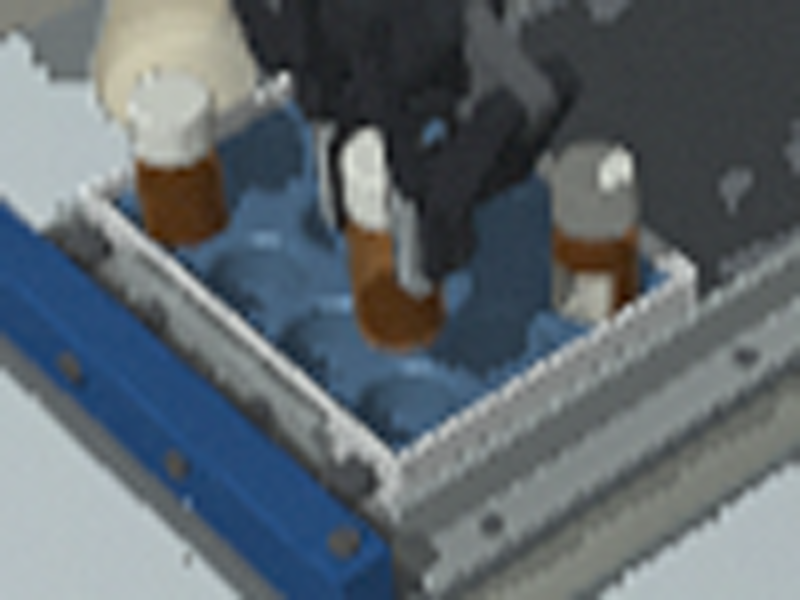

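Run:
```python
from h import *
im=cv2.imread("pics/full7.png");k=8;x,y=170,165
c=cv2.resize(im[y:y+75,x:x+100],None,fx=k,fy=k,interpolation=cv2.INTER_CUBIC)
c=np.clip(c.astype(float)*1.5,0,255).astype(np.uint8)
th=np.linspace(0,2*np.pi,60)
def circ(p,z,r,col):
    q=(px("scene",np.c_[p[0]+r*np.cos(th),p[1]+r*np.sin(th),0*th+z])-[x-.5,y-.5])*k
    cv2.polylines(c,[q.astype(np.int32)],True,col,1)
q=np.radians(3.2);X=np.array([np.cos(q),np.sin(q)]);Y=np.array([-X[1],X[0]])
P0=np.array([.4747,.0375])
for i in range(3):
    for j in range(3): circ(P0+.036*(i*X+j*Y),.086,.0145,(0,255,255))
circ(P0+.108*Y,.086,.0132,(0,255,0)); circ(P0+.072*X,.086,.0132,(0,255,0))
circ(P0+.108*Y,.133,.011,(0,255,0)); circ(P0+.072*X,.133,.011,(0,255,0))
circ((.475,.0365),.1199,.0132,(0,0,255))
cv2.imwrite("pics/c8.png",c)
```

```text
(no output)
```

View pics/c8.png

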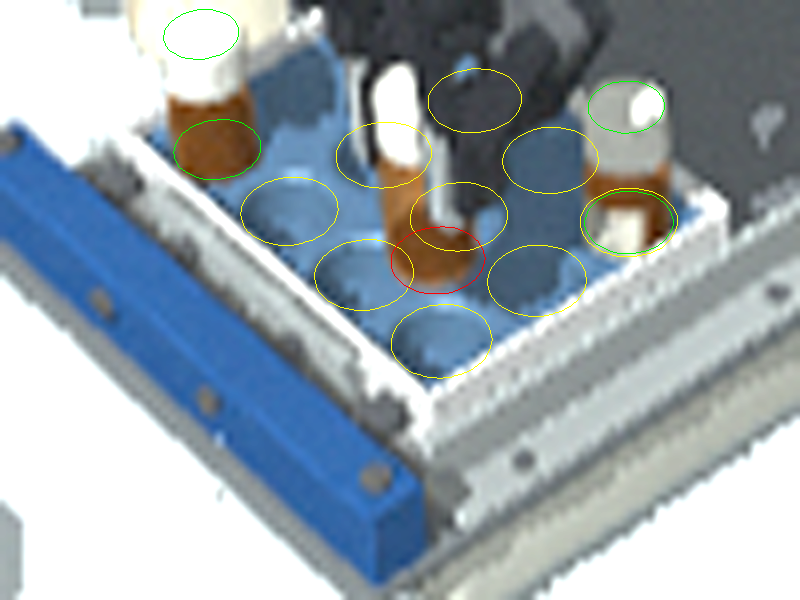

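Run:
```python
from h import *
im=cv2.imread("pics/full7.png").astype(int)
m=(im[:,:,2]-im[:,:,0])  # amber: R-B
for r in range(186,203): print(r,m[r,214:234])
for r in (183,184,185): print("c",r,m[r,186:206])
for r in (188,189,190): print("a",r,m[r,238:258])
th=np.linspace(0,2*np.pi,60)
for P,z in(((.475,.0365),.12),((.475,.0365),.13),((.4687,.1453),.094),((.5466,.0415),.094)):
    q=px("scene",np.c_[P[0]+.0132*np.cos(th),P[1]+.0132*np.sin(th),0*th+z]);print(P,z,q.min(0),q.max(0))
```

```text
186 [-31 -44 -46  33  64  67  68  67  50 -11  -9  -6  -6  -5  -7  -6  -3  -4
  -3 -16]
187 [-32 -32 -58   6  60  65  70  75  77 -12 -10  -7  -5  -7  -6  -4  -3  -6
  -2 -16]
188 [-47 -42 -55  -7  59  65  67  72  72 -12 -10  -6  -6  -5  -5  -3  -5  -5
  -5 -21]
189 [-54 -52 -53  -6  60  61  69  72  73   0 -11  -8  -6  -6  -6  -4  -3  -5
 -12 -30]
190 [-52 -56 -58 -10  58  58  67  66  69   7 -12  -7  -6  -9  -5  -1  -1 -18
 -28 -32]
191 [-54 -54 -56 -26  58  60  61  62  60  11 -12  -9  -6  -6  -6 -14 -43 -43
 -47 -32]
192 [-53 -55 -57 -39  53  57  62  56  56  31  -4 -11  -9  -7  10 -12 -57 -51
 -49 -29]
193 [-53 -53 -56 -52  47  55  59  60  58  54  32   4   2   3  23 -11 -58 -52
 -46 -31]
194 [-58 -57 -59 -65  33  58  57  55  58  55  54  42  26  47  37   1 -61 -52
 -37 -30]
195 [-55 -53 -56 -62  21  59  61  54  54  59  46  50  52  44  38  13 -53 -39
 -31 -33]
196 [-46 -46 -49 -55   6  63  59  58  58  57  51  51  49  47  34  14 -40 -32
 -31 -30]
197 [-48 -48 -49 -54  -9  61  57  57  56  56  55  50  48  49  34   2 -36 -33
 -30 -34]
198 [-47 -46 -49 -53 -39  42  60  63  54  58  52  53  48
[... 524 characters left out ...]
53  46  39  38   7 -57
 -54 -55]
c 185 [ -4  -1  -2  -1  -4 -18  41  68  57  55  58  59  47  49  45  31 -20 -56
 -54 -54]
a 188 [-29 -32 -32 -32 -24  45  66  63  63  60  64  60  54  50  43  22 -12  -2
  -1  -2]
a 189 [-32 -31 -31 -32 -23  34  58  59  60  59  58  55  49  55  44  18 -28  -7
   1  -2]
a 190 [-30 -32 -32 -33 -29  12  28  49  63  57  57  56  49  49  42  22 -38 -21
 -18  -8]
(0.475, 0.0365) 0.12 [218.38136817 192.83728366] [230.12664313 201.2187855 ]
(0.475, 0.0365) 0.13 [218.08777384 189.70466032] [229.92079365 198.08774423]
(0.4687, 0.1453) 0.094 [190.89716818 177.08092063] [201.82822322 184.56627817]
(0.5466, 0.0415) 0.094 [242.51496213 186.00986691] [253.63182676 193.82616356]
```

The overlay of projected holes fits the picture well (pocket at (441,341)), and the vial is upright and within about 1 mm. I nudge it +0.6 mm in x and lower it with force checks.

>>> play_rows([
  [[0,0,0],[0.6,0,10],0],
  [[0,0,0],[0.6,0,20],0],
  [[0,0,0],[0.6,0,28],0],
  [[0,0,0],[0.6,0,32],0],
  [[0,0,0],[0.6,0,34],0],
  [[0,0,0],[0.6,0,35],0],
  [[0,0,0],[0.6,0,36],0],
  [[0,0,0],[0.6,0,36],0],
])

```text
clock: 18.15
position: [0.4754, 0.0375, 0.1134]
ee_rot: [[0.998, 0.056, 0.0], [0.056, -0.998, -0.0], [0.0, 0.0, -1.0]]
contact_force: [0.1, -0.9, -0.4]
grip_width: 0.0243
grip_force: 59.1
```

>>> play_rows([
  [[0,0,0],[0,0,1.5],0],
  [[0,0,0],[0,0,3],0],
  [[0,0,0],[0,0,3],0],
])

```text
clock: 18.52
position: [0.4752, 0.0375, 0.1101]
ee_rot: [[0.998, 0.056, -0.0], [0.056, -0.998, 0.0], [-0.0, -0.0, -1.0]]
contact_force: [-1.0, -0.5, -0.2]
grip_width: 0.0246
grip_force: 59.1
```

>>> play_rows([
  [[0,0,0],[0,0,3],0],
  [[0,0,0],[0,0,6],0],
  [[0,0,0],[0,0,8],0],
  [[0,0,0],[0,0,9],0],
  [[0,0,0],[0,0,9],0],
])

```text
clock: 19.15
position: [0.4753, 0.0375, 0.1012]
ee_rot: [[0.998, 0.056, -0.0], [0.056, -0.998, 0.0], [-0.0, -0.0, -1.0]]
contact_force: [-0.3, -0.6, -0.1]
grip_width: 0.0244
grip_force: 59.1
```

>>> play_rows([
  [[0,0,0],[0,0,1],0],
  [[0,0,0],[0,0,1],0],
])

```text
clock: 19.4
position: [0.4753, 0.0375, 0.1003]
ee_rot: [[0.998, 0.056, -0.0], [0.056, -0.998, 0.0], [-0.0, -0.0, -1.0]]
contact_force: [0.1, -0.9, -0.2]
grip_width: 0.0247
grip_force: 59.1
```

>>> play_rows([
  [[0,0,0],[0,0,1],0],
  [[0,0,0],[0,0,1],0],
])

```text
clock: 19.65
position: [0.4753, 0.0375, 0.0992]
ee_rot: [[0.998, 0.056, -0.0], [0.056, -0.998, 0.0], [-0.0, -0.0, -1.0]]
contact_force: [-0.6, -0.7, -0.5]
grip_width: 0.0244
grip_force: 59.1
```

>>> play_rows([
  [[0,0,0],[0,0,1],0],
  [[0,0,0],[0,0,1],0],
])

```text
clock: 19.9
position: [0.4753, 0.0375, 0.0982]
ee_rot: [[0.998, 0.056, -0.0], [0.056, -0.998, 0.0], [-0.0, -0.0, -1.0]]
contact_force: [-0.4, -0.4, -0.9]
grip_width: 0.0244
grip_force: 59.1
```

>>> play_rows([
  [[0,0,0],[0,0,0.7],0],
  [[0,0,0],[0,0,0.7],0],
])

```text
clock: 20.15
position: [0.4755, 0.0375, 0.0979]
ee_rot: [[0.998, 0.056, 0.0], [0.056, -0.998, -0.0], [0.0, 0.0, -1.0]]
contact_force: [-1.1, -0.1, 3.4]
grip_width: 0.0243
grip_force: 59.3
```

Floor contact is 3.4 N at the expected height (vial underside at about 0.068). I release part way, then lift.

>>> play_rows([
  [[0,0,0],[0,0,0],36],
  [[0,0,0],[0,0,0],40],
  [[0,0,0],[0,0,0],40],
  [[0,0,0],[0,0,0],40],
  [[0,0,0],[0,0,-10],40],
  [[0,0,0],[0,0,-25],40],
  [[0,0,0],[0,0,-50],40],
  [[0,0,0],[0,0,-90],40],
  [[0,0,0],[0,0,-120],40],
])

```text
clock: 21.28
position: [0.476, 0.0374, 0.2208]
ee_rot: [[0.998, 0.056, 0.003], [0.056, -0.998, -0.001], [0.003, 0.001, -1.0]]
contact_force: [0.2, -0.4, 0.6]
grip_width: 0.0343
grip_force: 0.0
```

>>> play_rows([
  [[0,0,0],[0,50,0],40],
  [[0,0,0],[0,110,0],40],
  [[0,0,0],[0,170,0],40],
  [[0,0,0],[0,230,0],40],
  [[0,0,0],[0,280,0],40],
  [[0,0,0],[0,300,0],40],
  [[0,0,0],[0,300,0],40],
  [[0,0,0],[0,300,0],40],
  [[0,0,0],[0,300,0],40],
])

```text
clock: 22.4
position: [0.4922, -0.2605, 0.2178]
ee_rot: [[0.998, 0.058, -0.0], [0.058, -0.998, 0.0], [-0.0, -0.0, -1.0]]
contact_force: [-0.3, -0.4, 0.6]
grip_width: 0.0343
grip_force: 0.0
```

Run:
```python
from h import *
f=lambda im,x,y,w,h,k:cv2.resize(im[y:y+h,x:x+w],None,fx=k,fy=k,interpolation=cv2.INTER_CUBIC)
c=np.zeros((600,800,3),np.uint8)
c[:500,:350]=f(eyes.camera("top"),190,180,70,100,5)[:,:,::-1]
c[:500,350:]=f(eyes.camera("scene"),170,140,90,100,5)[:,:,::-1]
cv2.imwrite("pics/c9.png",c)
```

```text
(no output)
```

View pics/c9.png

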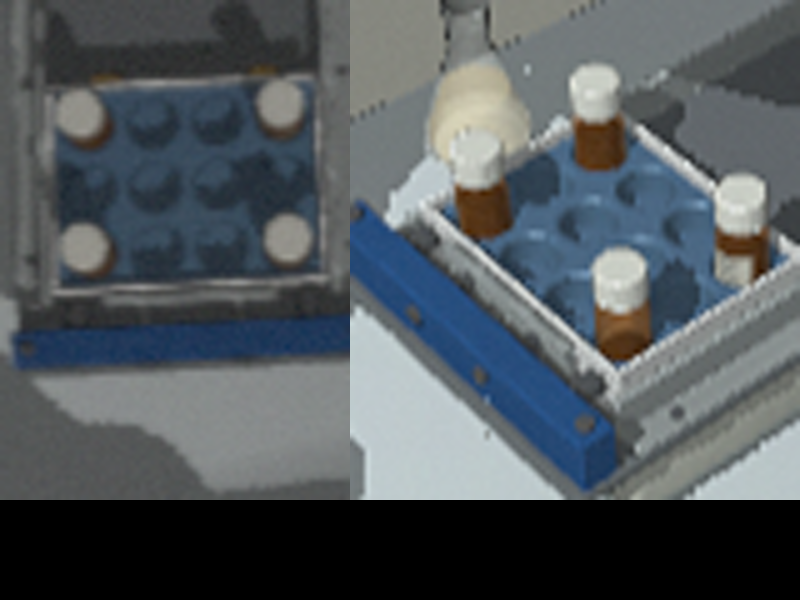

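All four corners carry upright vials (the placed one at (621,305) in the right panel), and the brass noses still show behind the tray at (105,78) and (263,70).

```bash
python3 -c "
from cell import bot
print(bot.job_done())"
```

```text
the job is handed in; nothing more can be done
None
```

The tray is clamped with the catch up behind its far edge (highest pull reading 8.7 N), the loose amber vial stands upright in the empty corner hole, and the job was handed in at about 22.5 s.

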